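Set the radiator valve a quarter turn open and hold it

ROBOT

A 7-joint arm with a two-finger parallel gripper is mounted at the origin on the work surface. World frame = base frame: x ahead of the robot, y to its left, z up, the work surface at z = 0. Lengths are in m, angles in rad, forces in N, time in s.
With the tool pointing down it reaches from about 0.35 to 0.9 m from the base axis. Payload 8.1 kg.
Tool frame: the origin (TCP) lies midway between the tips of the shut fingers; the grasp point (between the pads) lies behind it (arm.tcp_to_grasp is the z of the grasp point in the tool frame, in m); z points along the fingers, y is the line along which they close (so a half turn about z gives the same grasp; the last joint's range is limited). The gripper opens to 92 mm and grips with 3 to 60 N. Pads are 19 mm wide; open, the fingers measure 130 mm over their backs; the gripper's body (75 mm by 190 mm) begins 47 mm behind the grasp point.
Start: joints at [-1.297, 0.434, 0.025, 1.573, -0.012, 1.134, -0.075], TCP at [0.23, 0.581, 0.227] pointing down, gripper open.
Joint ranges: [-2.62, 2.62], [-0.44, 2.09], [-1.27, 1.32], [0.08, 2.57], [-1.32, 4.46], [0.12, 2], [-2.74, 2.74]. Speed limits (rad/s): [2.22, 2.22, 3.01, 3.01, 3.14, 3.14, 3.14].

INTERFACE

Orientations are given as a rotation vector (axis times angle).
In Python, from cell import readout, vision, arm gives the robot as it stands.
- The arm moves only by the tool carry_out, never from a script. Its argument "increments" is one flat list of numbers, 6 for each row, row after row: the shift along the world's x, y, z in mm, then the turn, a rotation vector about the world's x, y, z in rad. In form: [tx, ty, tz, wx, wy, wz, tx, ty, tz, wx, wy, wz, ...]. A call has 1 to 20 rows; each row shifts and turns the commanded pose from where the row before left it; what a row does not reach is not made up. A row lasts 1/8 s, in which the tool goes at most 62.5 mm and 10.7 degrees, less where a joint would pass 70% of its speed; a pose out of reach is approached as far as the arm can. A call with a gripper value outside its range is refused whole. "grip" is the closure, from 0 (fully open) to 1 (shut), set as the call begins (left out, the last holds). The fingers move at their own pace and stop on an object; "newtons" is the grip in N (left out, the last holds). Time passes only in rows, so rows that do not move let the fingers close. It gives the time, the measured TCP pose, the force, the opening and the grip force at its end, in the units of the state.
- readout.observe(): the state, without advancing time (a new reading comes with each control period).
- vision.get_image(name): name is "scene" or "side" or "wrist"; returns the picture (384x512x3 uint8, red, green, blue); there is no depth.
- vision.calibration(name): a dict with "fov_y" (degrees; the focal length in pixels is half the picture's height over the tangent of half this angle, whatever the lens; pixels are square), "cx", "cy" (the principal point, pixels), "pose" (4x4, takes a point from camera to world coordinates). Camera axes: x right, y up, looking along -z (the intrinsics and any distortion apply to the point x, -y, -z); pixel columns grow to the right and rows downward; lengths in m; the calibration is good to about 2 mm. A picture is of the moment at which its call begins: read the wrist's pose just before it. calibration takes no time and is no camera call; for the wrist camera it gives the pose at the moment of the call.
- arm.sign_off(): hands the job in; it is judged then, once.
The state is a dict: "clock": time; "joints": joint angles; "dq": joint speeds; "joint_efforts": joint torques, N m; "position": TCP position; "ee_rot": TCP orientation; "force": force on the tool from outside, world axes, zero at the start; "ft_torque": the same for the moment, N m; "width": opening from 0.0 (shut) to 1.0 (fully open); "gripper_force": force on a finger pad.
Only numpy, scipy, OpenCV 4.12 (cv2) and the standard library are available. Lean on these libraries where they do the work, as an engineer would, in place of code of your own. Each camera call takes 0.05 s, during which the arm holds its last target. There are 200 camera calls.

TASK

Lift the loose cover off the radiator valve box and lay it gently flat, handle up, on the free counter beside the box. Then turn the thumbscrew inside clockwise (seen from above) until it seats firmly, back it off a quarter turn, and finish still gripping the thumbscrew, holding it still there so that the lock nut can be tightened. Leave the mug, jar, spirit level and screw organiser where they are.

Things in the scene. Friction and masses are not known exactly. Their poses are not given: they have to be found in the camera images.
- valve_box: White open box fixed to the counter, 156 (x) x 166 (y) x 45 mm high, walls 8 mm, floor 8 mm. Origin: centre of its underside; z up. 5 mm pins stand 8 mm above the rim at x = 0, y = +-72 mm, on bosses 18 mm wide that reach inwards to y = +-63 mm. Inside otherwise 140 x 150 mm, thumbscrew in the centre. A pipe stub sticks out 24 mm at its +x side, 30 mm high. Place and yaw (+-0.5 rad) vary.
- cover: Loose grey plate, 156 (x) x 166 (y) x 4 mm, 0.1 to 0.21 kg, on the box's rim, pins loose in two 9 mm holes; lifts straight up. Origin: centre of its underside, 45 mm up at the start. Bar handle upright in its middle: 44 mm along x, 14 mm thick along y, top 34 mm above the origin; grip across its thickness. Free counter for it at the box's left: x 0.40 to 0.62, y 0.12 to 0.34 m.
- wing: Brass wing of the thumbscrew, mid-box under the cover: upright bar 34 mm along its x, 10 mm thick along its y, 22 mm high. Origin: centre of its underside, 20 mm above the counter (so its top is 42 mm up, below the rim). Turns in place about z, without rising or sinking. Seated, its length lies along the box's x axis; a quarter turn open, along the box's y axis.
- thumbscrew (a joint): Angle of the thumbscrew in rad: 0 is seated (a hard stop); grows counterclockwise seen from above as it is opened (stop at 2.8). Starts between 0.6 and 1.25. Light friction (about 0.04 N m); it stays where it is left. A quarter turn is 1.57.
- mug: White ceramic mug, 82 mm diameter, 92 mm high, with a side handle. Origin: centre of its underside. Leave alone.
- jar: Closed green glass jar, 72 mm diameter, 110 mm high. Origin: centre of its underside. Leave alone.
- spirit_level: Yellow aluminium spirit level lying flat, 50 (x) x 400 (y) x 22 mm, beyond the box. Origin: centre of its underside. Leave alone.
- organiser: Closed grey plastic screw organiser, 144 (x) x 204 (y) x 42 mm, a hex key lying on its lid. Origin: centre of its underside. Leave alone.
There are look-alikes about, which are no part of the job. What is shaped like the valve_box but blue is not meant.

How it is judged:
On the way, in this order (a step that is already met when the one before it is completed fails the run):
1. the cover lies flat on the counter beside the box, let go (height (world z) of cover below 0.01 m and angle between cover's own z axis and vertical below 0.1 rad and horizontal distance between cover and valve_box above 0.15 m and linear speed of cover below 0.05 m/s and contact force between cover and the fingers below 0.3 N), for 0.2 s.
2. the thumbscrew is turned clockwise until it seats (within 0.06 rad of its stop) (value of joint thumbscrew below 0.06 rad), for 0.2 s.
At the end, for the whole second after the job is handed in: Screw 1.57 rad (+/-0.22) open, still (under 0.05 rad/s), gripped with over 2 N; cover flat on the counter, handle up (origin under 10 mm up, tilt under 0.1 rad), its centre over 150 mm from the box's, at rest, not touched by the fingers (under 0.3 N) (all of step 1 and value of joint thumbscrew between 1.35 and 1.79 rad and velocity of joint thumbscrew between -0.05 and 0.05 rad/s and contact force between wing and the fingers above 2 N); the arm keeps its last pose, push and grip.
It fails at once if the mug, jar, spirit level or organiser is pushed more than 30 mm or tipped over (distance of any of mug, jar, spirit_level, organiser from where it was at the start of the episode above 0.03 m or angle between any of mug, jar, spirit_level, organiser's own z axis and vertical above 0.35 rad).
It fails at once if the cover is dropped onto the counter (faster than 0.6 m/s within 30 mm of it) (height (world z) of cover below 0.03 m and linear speed of cover above 0.6 m/s).
It fails at once if the cover is turned on its edge or over (angle between cover's own z axis and vertical above 1.2 rad).
It also fails if it takes over 62 s, if anything falls off the work surface, if the arm or the gripper's body presses on something with over 40 N, if the wrist force passes 120 N, or if a joint passes its speed limit or range.

## Working session

There is one attempt and no reset: what is moved stays moved. The work goes in short steps, Python scripts to look and compute and a tool call to move; the robot and the scene stay as the last step left them, time stands still between calls to the robot, and variables do not carry over. Pictures are saved under pics/ and viewed, at most 10 in all, crops included, and the job is handed in when it is done.

Besides the shell and the picture viewer there is one more tool, called after "Request:" by a JSON object that holds its "method" and its "body", one argument or row to a line. carry_out: Moves the arm, as the interface text tells. Its arguments: {"type":"object","properties":{"increments":{"type":"array","items":{"type":"number"}},"grip":{"type":"number"},"newtons":{"type":"number"}},"required":["increments"]}

```bash
mkdir -p pics; ls
python3 - <<'E'
from cell import readout, vision, arm
import cv2, numpy as np
s=readout.observe(); print({k:np.round(v,3).tolist() for k,v in s.items()}); print(arm.tcp_to_grasp)
for n in ("scene","side","wrist"):
    c=vision.calibration(n); print(n,c)
ims=[vision.get_image(n) for n in("scene","side")]
for n,i in zip(("scene","side"),ims): cv2.imwrite(f"pics/{n}0.png",i[:,:,::-1])
E
```

```text
pics
{'clock': 0.0, 'joints': [-1.297, 0.435, 0.025, 1.574, -0.012, 1.134, -0.075], 'dq': [-0.002, -0.0, -0.002, 0.0, -0.001, 0.001, 0.002], 'joint_efforts': [-0.0, -66.786, 0.984, -31.445, -0.061, 0.043, 0.0], 'position': [0.23, 0.581, 0.226], 'ee_rot': [-0.589, -3.086, 0.002], 'force': [-0.114, 0.413, 0.532], 'ft_torque': [-0.004, -0.017, -0.014], 'gripper_force': 0.0, 'width': 1.001}
-0.0188
scene {'fov_y': 50.69693884932692, 'cx': 252.1815898813569, 'cy': 191.29576493239196, 'pose': array([[-0.15759418, -0.8324499 ,  0.53121676,  1.20385763],
       [ 0.98744203, -0.12681644,  0.0942116 ,  0.07624148],
       [-0.01105942,  0.53939295,  0.84198155,  1.13881887],
       [ 0.        ,  0.        ,  0.        ,  1.        ]])}
side {'fov_y': 42.28581095730267, 'cx': 251.4495530078318, 'cy': 198.2440192785057, 'pose': array([[ 0.84595967,  0.31019815, -0.43373879, -0.19479762],
       [-0.53298941,  0.51714361, -0.66969006, -1.16962921],
       [ 0.01656863,  0.79770896,  0.60281497,  1.09265204],
       [ 0.        ,  0.        ,  0.        ,  1.        ]])}
wrist {'fov_y': 62.985343790154495, 'cx': 254.97119351210821, 'cy': 191.90081738743862, 'pose': array([[ 3.68263383e-01, -8.89935644e-01, -2.69066221e-01,
         1.55802885e-01],
       [ 9.29721431e-01,  3.52386825e-01,  1.06965355e-01,
         6.09444187e-01],
       [-3.76891053e-04, -2.89548055e-01,  9.57163404e-01,
         3.82986736e-01],
       [ 0.00000000e+00,  0.00000000e+00,  0.00000000e+00,
         1.00000000e+00]])}
```

View pics/scene0.png

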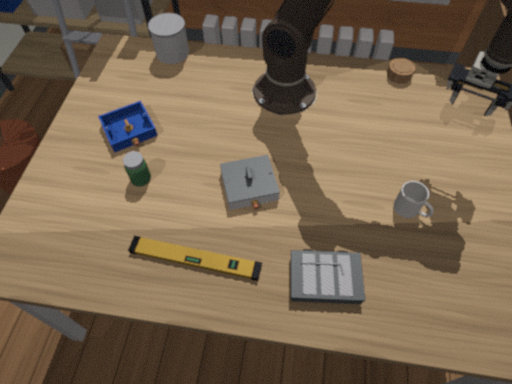

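View pics/side0.png

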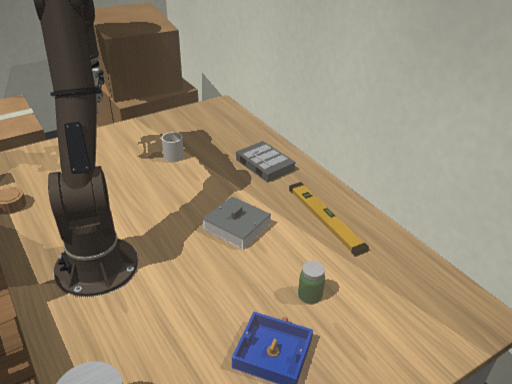

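Candidates: the grey-covered box at scene (250,182) with pipe stub (256,204); the blue open box (128,126) is a look-alike; the organiser (327,277) is grey but has a hex key on its lid. I choose the one at (250,182) and check it with a close crop.

```bash
cat > h.py <<'E'
import numpy as np, cv2
def K(c,h=384):
    f=h/2/np.tan(np.radians(c["fov_y"])/2); return f
def ray(c,u,v):
    f=K(c); d=np.array([(u-c["cx"])/f,-(v-c["cy"])/f,-1.]); P=np.array(c["pose"]); return P[:3,3],P[:3,:3]@d
def onz(c,u,v,z):
    o,d=ray(c,u,v); return o+d*(z-o[2])/d[2]
def proj(c,p):
    P=np.array(c["pose"]); q=P[:3,:3].T@(np.array(p)-P[:3,3]); f=K(c); return np.array([c["cx"]+f*q[0]/-q[2], c["cy"]-f*q[1]/-q[2]])
E
python3 - <<'E'
from cell import vision
from h import *
a=cv2.imread("pics/scene0.png")[145:225,205:295]; b=cv2.imread("pics/side0.png")[185:265,190:280]
cv2.imwrite("pics/crop0.png",np.hstack([cv2.resize(x,(400,356),interpolation=cv2.INTER_CUBIC) for x in(a,b)]))
for n,(u,v),z in (("scene",(250,182),.049),("side",(238,218),.049),("scene",(137,170),.05),("scene",(327,277),.04),("scene",(412,202),.05)):
    print(n,onz(vision.calibration(n),u,v,z).round(3))
E
```

```text
scene [ 0.482 -0.058  0.049]
side [ 0.46  -0.079  0.049]
scene [ 0.492 -0.436  0.05 ]
scene [0.763 0.208 0.04 ]
scene [0.481 0.454 0.05 ]
```

View pics/crop0.png

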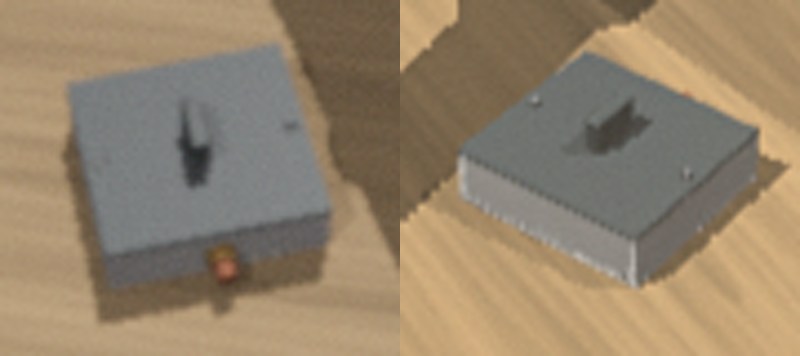

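The crop shows a grey plate on a white-walled box, with upright handle (crop-left 195,130), two pins (side 533,100 and 687,174) and the pipe stub (225,265): the right thing.

Run:
```python
from cell import vision,readout
from h import *
for n,o,cs in (("scene",(205,145),[(68,85),(278,45),(328,210),(108,252)]),("side",(190,185),[(190,52),(358,130),(238,242),(60,155)])):
    c=vision.calibration(n)
    p=np.array([onz(c,o[0]+(x+.5)/4.444-.5,o[1]+(y+.5)/4.45-.5,.049) for x,y in cs])
    print(n,p.round(3).tolist(),p.mean(0).round(3)); e=np.roll(p,-1,0)-p
    print(np.linalg.norm(e,axis=1).round(3),np.arctan2(e[:,1],e[:,0]).round(3))
s=readout.observe()
from scipy.spatial.transform import Rotation as R
print(R.from_rotvec(s["ee_rot"]).as_matrix().round(3))
P=vision.calibration("wrist")["pose"];T=np.eye(4);T[:3,:3]=R.from_rotvec(s["ee_rot"]).as_matrix();T[:3,3]=s["position"]
print((np.linalg.inv(T)@P).round(3))
```

```text
scene [[0.424, -0.17, 0.049], [0.363, -0.019, 0.049], [0.506, 0.037, 0.049], [0.564, -0.112, 0.049]] [ 0.464 -0.066  0.049]
[0.163 0.153 0.161 0.151] [ 1.955  0.375 -1.198 -2.752]
side [[0.505, 0.034, 0.049], [0.564, -0.116, 0.049], [0.421, -0.177, 0.049], [0.358, -0.026, 0.049]] [ 0.462 -0.071  0.049]
[0.161 0.156 0.163 0.159] [-1.195 -2.74   1.965  0.388]
[[-0.93   0.368 -0.   ]
 [ 0.368  0.93  -0.001]
 [-0.    -0.001 -1.   ]]
[[-0.     0.957  0.289  0.079]
 [ 1.     0.001 -0.001 -0.001]
 [-0.001  0.289 -0.957 -0.157]
 [ 0.     0.     0.     1.   ]]
```

Request:
{"method": "carry_out", "body": {
  "increments": [14.6,-40.6,-1.5,0,0,-0.149,14.6,-40.6,-1.5,0,0,-0.149,14.6,-40.6,-1.5,0,0,-0.149,14.6,-40.6,-1.5,0,0,-0.149,14.6,-40.6,-1.5,0,0,-0.149,14.6,-40.6,-1.5,0,0,-0.149,14.6,-40.6,-1.5,0,0,-0.149,14.6,-40.6,-1.5,0,0,-0.149,14.6,-40.6,-1.5,0,0,-0.149,14.6,-40.6,-1.5,0,0,-0.149,14.6,-40.6,-1.5,0,0,-0.149,14.6,-40.6,-1.5,0,0,-0.149,14.6,-40.6,-1.5,0,0,-0.149,14.6,-40.6,-1.5,0,0,-0.149,14.6,-40.6,-1.5,0,0,-0.149,14.6,-40.6,-1.5,0,0,-0.149,0,0,0,0,0,0,0,0,0,0,0,0],
  "grip": 0
}}

```text
clock: 2.35
position: [0.4631, -0.0679, 0.2024]
ee_rot: [-3.084, -0.596, 0.002]
force: [-0.1, 0.3, -0.1]
width: 1.006
gripper_force: 0.0
```

Run:
```python
from cell import vision,readout
from h import *
from scipy.spatial.transform import Rotation as R
import pickle
s=readout.observe(); c=vision.calibration("wrist"); im=vision.get_image("wrist")
pickle.dump(c,open("w1.pkl","wb")); cv2.imwrite("pics/w1.png",im[:,:,::-1])
print(s["clock"],np.round(s["position"],4),np.round(s["joints"],3),R.from_rotvec(s["ee_rot"]).as_matrix().round(3),np.round(s["force"],2))
```

```text
2.35 [ 0.4631 -0.0679  0.2024] [-0.599  0.236  0.772  2.017 -0.2    0.964 -0.915] [[ 0.928  0.373 -0.001]
 [ 0.373 -0.928  0.   ]
 [-0.001 -0.001 -1.   ]] [-0.08  0.33 -0.1 ]
```

View pics/w1.png

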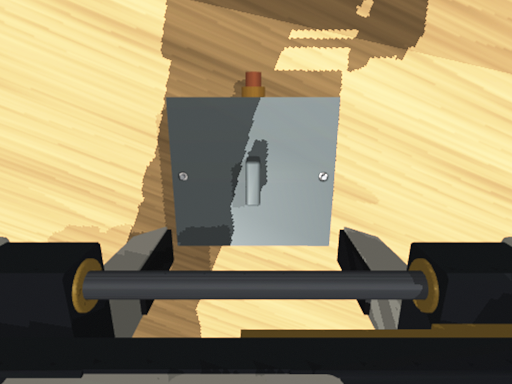

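The wrist view shows the cover square-on: corners (167,97), (339,97), (330,245), (178,245), pins (183,176) and (323,176), handle (253,182).

Run:
```python
from h import *
import pickle
c=pickle.load(open("w1.pkl","rb"))
p=np.array([onz(c,u,v,.049) for u,v in [(167,97),(339.5,97),(330,245),(178,245)]])
e=np.roll(p,-1,0)-p; print(p.mean(0).round(4),np.linalg.norm(e,axis=1).round(4),np.arctan2(e[:,1],e[:,0]).round(3))
q=[onz(c,u,v,.053) for u,v in [(183,176.5),(323,176.5)]];d=q[1]-q[0];print(((q[0]+q[1])/2).round(4),np.linalg.norm(d),np.arctan2(d[1],d[0]))
h=[onz(c,u,v,.079) for u,v in [(247,162),(260,162),(259.5,205),(247,205)]];print(np.round(h,4).tolist(),np.mean(h,0).round(4))
```

```text
[ 0.4624 -0.0661  0.049 ] [0.1635 0.1545 0.1659 0.1547] [-1.189 -2.749  1.953  0.378]
[ 0.4628 -0.0652  0.053 ] 0.14096172809470475 -1.1886466780160505
[[0.4796, -0.053, 0.079], [0.484, -0.0639, 0.079], [0.4455, -0.0791, 0.079], [0.441, -0.0681, 0.079]] [ 0.4625 -0.066   0.079 ]
```

Request:
{"method": "carry_out", "body": {
  "increments": [-0.6,1.9,-25,0,0,0,0,0,-30,0,0,0,0,0,-30,0,0,0,0,0,-30,0,0,0,0,0,-20,0,0,0,0,0,-13,0,0,0,0,0,0,0,0,0,0,0,0,0,0,0],
  "grip": 0.5
}}

```text
clock: 3.4
position: [0.4634, -0.0663, 0.0554]
ee_rot: [-3.085, -0.595, -0.002]
force: [0.1, 0.9, -0.1]
width: 0.499
gripper_force: 0.0
```

Request:
{"method": "carry_out", "body": {
  "increments": [0,0,0,0,0,0,0,0,0,0,0,0,0,0,0,0,0,0,0,0,0,0,0,0,0,0,0,0,0,0,0,0,0,0,0,0],
  "grip": 1,
  "newtons": 25
}}

```text
clock: 4.15
position: [0.463, -0.0665, 0.0548]
ee_rot: [-3.085, -0.594, -0.0]
force: [-0.3, 0.6, 4.8]
width: 0.147
gripper_force: 25.0
```

Request:
{"method": "carry_out", "body": {
  "increments": [0,0,5,0,0,0,0,0,10,0,0,0,0,0,15,0,0,0,0,0,20,0,0,0,0,0,20,0,0,0,0,0,0,0,0,0,0,0,0,0,0,0]
}}

```text
clock: 5.03
position: [0.4628, -0.0663, 0.1246]
ee_rot: [-3.085, -0.595, -0.0]
force: [-0.5, 0.2, -1.4]
width: 0.148
gripper_force: 25.0
```

Run:
```python
from cell import vision,readout
from h import *
import pickle
s=readout.observe(); print(s["width"],s["gripper_force"],np.round(s["force"],2),np.round(s["position"],4))
c=vision.calibration("side"); im=vision.get_image("side")
a=cv2.resize(im[150:280,150:300,::-1],(600,520),interpolation=cv2.INTER_CUBIC); cv2.imwrite("pics/s2.png",a)
```

```text
0.1484909647323266 24.999859035015106 [-0.46  0.17 -1.43] [ 0.4628 -0.0663  0.1246]
```

View pics/s2.png

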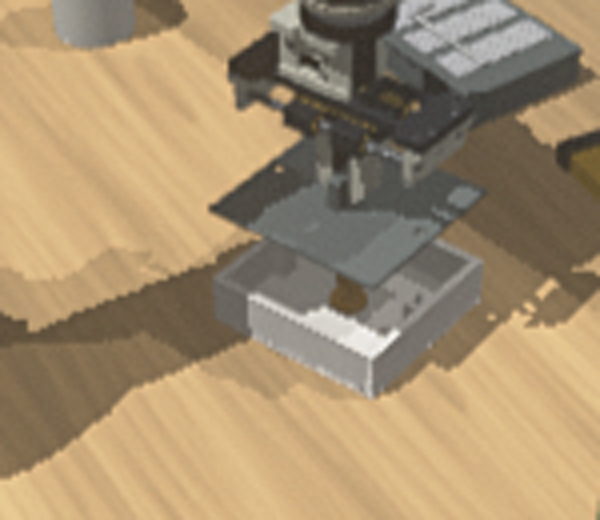

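The cover is lifted level at crop (345,210) and the open box with the brass wing is visible below at (348,295). I carry it to the free counter.

Request:
{"method": "carry_out", "body": {
  "increments": [2,10,0,0,0,0,5,30,0,0,0,-0.042,5,30,0,0,0,-0.042,5,30,0,0,0,-0.042,5,30,0,0,0,-0.042,5,30,0,0,0,-0.042,5,30,0,0,0,-0.042,5,30,0,0,0,-0.042,5,30,0,0,0,-0.042,5,30,0,0,0,-0.046,0,11,-10,0,0,0,0,0,-25,0,0,0,0,0,-25,0,0,0,0,0,-20,0,0,0,0,0,-12,0,0,0,0,0,-8,0,0,0,0,0,-6,0,0,0,0,0,-3,0,0,0,0,0,-3,0,0,0,0,0,0,0,0,0]
}}

```text
clock: 7.58
position: [0.51, 0.2245, 0.0128]
ee_rot: [-3.142, 0.002, -0.0]
force: [0.9, 0.5, -0.6]
width: 0.149
gripper_force: 25.0
```

Request:
{"method": "carry_out", "body": {
  "increments": [0,0,-1.5,0,0,0,0,0,-1,0,0,0,0,0,0,0,0,0,0,0,0,0,0,0]
}}

```text
clock: 8.07
position: [0.51, 0.2245, 0.0103]
ee_rot: [3.142, -0.002, 0.0]
force: [-0.0, -0.2, -0.6]
width: 0.147
gripper_force: 25.0
```

Request:
{"method": "carry_out", "body": {
  "increments": [0,0,-1,0,0,0,0,0,0,0,0,0]
}}

```text
clock: 8.32
position: [0.5101, 0.2245, 0.0099]
ee_rot: [-3.141, 0.002, -0.0]
force: [-2.2, -0.8, 9.2]
width: 0.152
gripper_force: 25.0
```

Request:
{"method": "carry_out", "body": {
  "increments": [0,0,0,0,0,0,0,0,0,0,0,0,0,0,0,0,0,0,0,0,0,0,0,0,0,0,0,0,0,0],
  "grip": 0.5
}}

```text
clock: 8.95
position: [0.51, 0.2244, 0.0092]
ee_rot: [3.141, -0.002, -0.0]
force: [-0.1, 0.1, 1.3]
width: 0.501
gripper_force: 0.0
```

Request:
{"method": "carry_out", "body": {
  "increments": [0,0,15,0,0,0,0,0,30,0,0,0,0,0,40,0,0,0,0,0,40,0,0,0,0,0,30,0,0,0,0,0,20,0,0,0,0,0,0,0,0,0]
}}

```text
clock: 9.82
position: [0.5109, 0.2246, 0.1863]
ee_rot: [-3.14, 0.002, -0.004]
force: [0.6, 0.2, -0.3]
width: 0.503
gripper_force: 0.0
```

Run:
```python
from cell import vision,readout
from h import *
c=vision.calibration("wrist"); im=vision.get_image("wrist"); cv2.imwrite("pics/w3.png",im[:,:,::-1])
```

```text
(no output)
```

View pics/w3.png

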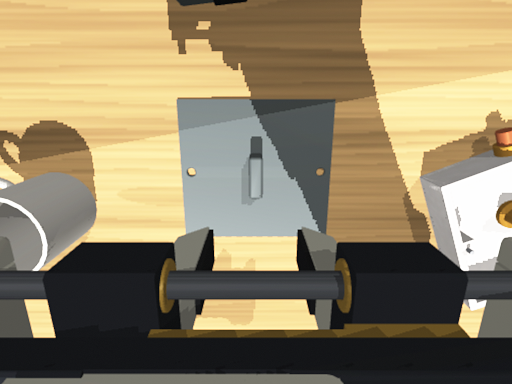

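The cover lies flat with its handle up at (256,170), released. Back over the box.

Request:
{"method": "carry_out", "body": {
  "increments": [-4.8,-29,1.5,0,0,0.128,-4.8,-29,1.5,0,0,0.128,-4.8,-29,1.5,0,0,0.128,-4.8,-29,1.5,0,0,0.128,-4.8,-29,1.5,0,0,0.128,-4.8,-29,1.5,0,0,0.128,-4.8,-29,1.5,0,0,0.128,-4.8,-29,1.5,0,0,0.128,-4.8,-29,1.5,0,0,0.128,-4.8,-29,1.5,0,0,0.128,0,0,0,0,0,0,0,0,0,0,0,0]
}}

```text
clock: 11.38
position: [0.4616, -0.065, 0.1987]
ee_rot: [-2.522, -1.872, 0.001]
force: [-0.2, 0.4, 0.2]
width: 0.498
gripper_force: 0.0
```

Run:
```python
from cell import vision,readout
from h import *
import pickle
from scipy.spatial.transform import Rotation as R
s=readout.observe(); c=vision.calibration("wrist"); im=vision.get_image("wrist")
m=R.from_rotvec(s["ee_rot"]).as_matrix(); print(np.round(s["position"],4),np.arctan2(m[1,1],m[0,1]),np.round(s["joints"],3))
pickle.dump(c,open("w4.pkl","wb")); cv2.imwrite("pics/w4raw.png",im[:,:,::-1])
u,v=proj(c,(.4625,-.066,.042)).round().astype(int); print(u,v)
cv2.imwrite("pics/w4.png",cv2.resize(im[v-60:v+60,u-80:u+80,::-1],(800,600),interpolation=cv2.INTER_CUBIC)); print(u-80,v-60)
```

```text
[ 0.4616 -0.065   0.1987] -0.29351392039100316 [-0.507  0.222  0.644  2.02  -0.163  0.95  -0.073]
257 177
177 117
```

View pics/w4.png

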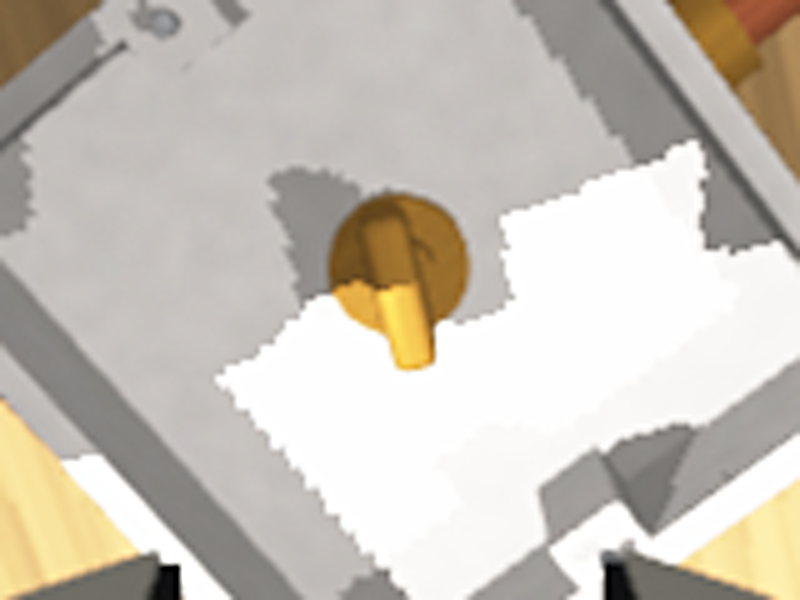

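The wing's top face runs from about crop (384,220) to (408,357), half in shadow.

Run:
```python
from h import *
import pickle
c=pickle.load(open("w4.pkl","rb"))
a,b=[onz(c,177+(x+.5)/5-.5,117+(y+.5)/5-.5,.042) for x,y in((383,215),(409,360))]
d=a-b; t=np.arctan2(d[1],d[0]); print(((a+b)/2).round(4),np.linalg.norm(d).round(4),t, "theta",t-.382, "tool y now -0.2935 want",t-np.pi/2)
```

```text
[ 0.4619 -0.0629  0.042 ] 0.0311 1.450573583849761 theta 1.0685735838497612 tool y now -0.2935 want -0.12022274294513546
```

Request:
{"method": "carry_out", "body": {
  "increments": [0.9,-0.5,-20,0,0,0.087,0,0,-30,0,0,0.086,0,0,-35,0,0,0,0,0,-30,0,0,0,0,0,-25,0,0,0,0,0,-20,0,0,0,0,0,-14,0,0,0,0,0,-8,0,0,0,0,0,0,0,0,0,0,0,0,0,0,0]
}}

```text
clock: 12.68
position: [0.4633, -0.066, 0.0177]
ee_rot: [2.349, 2.085, 0.001]
force: [0.3, -0.0, 0.3]
width: 0.499
gripper_force: 0.0
```

Request:
{"method": "carry_out", "body": {
  "increments": [0,0,0,0,0,0,0,0,0,0,0,0,0,0,0,0,0,0,0,0,0,0,0,0,0,0,0,0,0,0,0,0,0,0,0,0],
  "grip": 1,
  "newtons": 20
}}

```text
clock: 13.42
position: [0.4629, -0.066, 0.0173]
ee_rot: [-2.35, -2.085, -0.0]
force: [-0.2, 0.7, 2.3]
width: 0.157
gripper_force: 20.0
```

Width is 14 mm rather than 10; I check whether it has settled.

Request:
{"method": "carry_out", "body": {
  "increments": [0,0,0,0,0,0,0,0,0,0,0,0]
}}

```text
clock: 13.68
position: [0.4629, -0.066, 0.0173]
ee_rot: [2.35, 2.085, 0.0]
force: [-0.1, 0.0, 3.2]
width: 0.159
gripper_force: 20.0
```

Run:
```python
from cell import vision,readout
from h import *
s=readout.observe(); print(s["width"],s["gripper_force"],np.round(s["ft_torque"],3),np.round(s["force"],2))
c=vision.calibration("wrist"); im=vision.get_image("wrist")
u,v=proj(c,(.4625,-.066,.042)).round().astype(int); print(u,v)
cv2.imwrite("pics/w5.png",cv2.resize(im[max(v-90,0):v+90,u-120:u+120,::-1],(800,600),interpolation=cv2.INTER_CUBIC))
```

```text
0.1586154453472065 20.000530779361725 [ 0.028  0.218 -0.045] [-0.13  0.02  3.21]
256 269
```

View pics/w5.png

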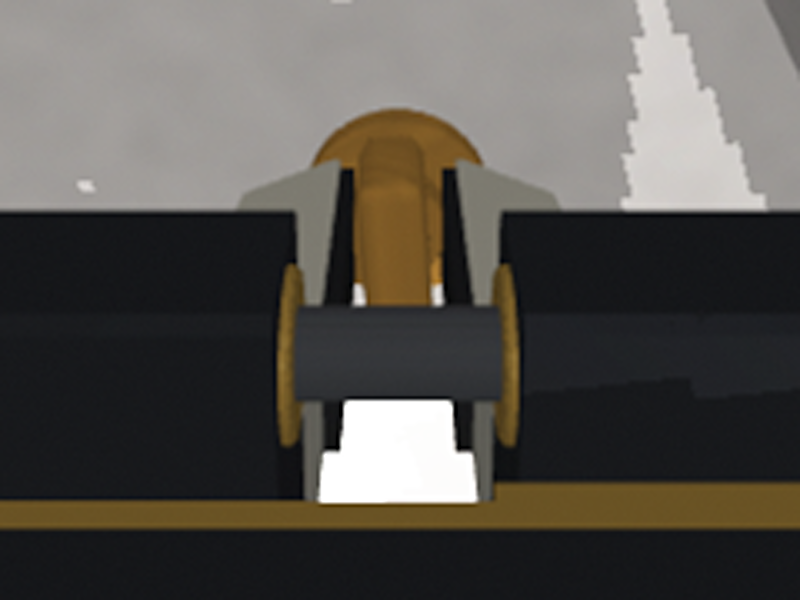

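The wing (crop 392,220) lies aligned between the pads but with gaps; the finger tips, below the wing's underside (20 mm), are closed on the neck. I open, rise 5 mm, and grip again.

Request:
{"method": "carry_out", "body": {
  "increments": [0,0,0,0,0,0,0,0,0,0,0,0,0,0,3,0,0,0,0,0,2.5,0,0,0,0,0,0,0,0,0],
  "grip": 0.6
}}

```text
clock: 14.35
position: [0.4631, -0.066, 0.023]
ee_rot: [2.349, 2.085, 0.001]
force: [-0.1, 1.4, -0.4]
width: 0.398
gripper_force: 0.0
```

Request:
{"method": "carry_out", "body": {
  "increments": [0,0,0,0,0,0,0,0,0,0,0,0,0,0,0,0,0,0,0,0,0,0,0,0,0,0,0,0,0,0,0,0,0,0,0,0],
  "grip": 1
}}

```text
clock: 15.1
position: [0.4629, -0.066, 0.0227]
ee_rot: [2.35, 2.085, -0.0]
force: [-0.1, -0.3, -1.3]
width: 0.11
gripper_force: 19.8
```

Gripped at 10 mm. Turning clockwise towards the stop.

Request:
{"method": "carry_out", "body": {
  "increments": [0,0,0,0,0,-0.12,0,0,0,0,0,-0.12,0,0,0,0,0,-0.12,0,0,0,0,0,-0.12,0,0,0,0,0,-0.12,0,0,0,0,0,-0.12,0,0,0,0,0,-0.12,0,0,0,0,0,-0.1,0,0,0,0,0,0,0,0,0,0,0,0]
}}

```text
clock: 16.35
position: [0.4626, -0.0658, 0.0227]
ee_rot: [-3.038, -0.798, 0.001]
force: [-1.5, 0.6, 1.6]
width: 0.108
gripper_force: 19.9
```

```bash
cat > st.py <<'E'
from cell import readout
import numpy as np
from scipy.spatial.transform import Rotation as R
s=readout.observe(); m=R.from_rotvec(s["ee_rot"]).as_matrix(); a=np.arctan2(m[1,1],m[0,1])
print(np.round(s["position"],4),"tooly",a.round(3),"theta",(a+np.pi/2-.382).round(3),"w",s["width"],s["gripper_force"],"T",np.round(s["ft_torque"],3),"F",np.round(s["force"],2),"q7",s["joints"][6],"t",s["clock"])
E
python3 st.py
```

```text
[ 0.4626 -0.0658  0.0227] tooly -1.057 theta 0.132 w 0.10794555891248339 19.919399321079254 T [0.105 0.544 0.01 ] F [-1.48  0.55  1.63] q7 -0.33977102772547946 t 16.35
```

Request:
{"method": "carry_out", "body": {
  "increments": [0,0,0,0,0,-0.05,0,0,0,0,0,-0.05,0,0,0,0,0,-0.03,0,0,0,0,0,0,0,0,0,0,0,0]
}}

```text
clock: 16.98
position: [0.4625, -0.0658, 0.0227]
ee_rot: [-3.084, -0.597, 0.001]
force: [-5.0, 2.3, 3.6]
width: 0.11
gripper_force: 19.9
```

```bash
python3 st.py
```

```text
[ 0.4625 -0.0658  0.0227] tooly -1.189 theta 0.0 w 0.10982928841032293 19.942818582057953 T [ 0.523  1.017 -0.016] F [-5.04  2.26  3.58] q7 -0.4359087265053917 t 16.975
```

Request:
{"method": "carry_out", "body": {
  "increments": [0,0,0,0,0,-0.03,0,0,0,0,0,-0.03,0,0,0,0,0,0,0,0,0,0,0,0]
}}

```text
clock: 17.48
position: [0.4625, -0.0658, 0.0227]
ee_rot: [-3.101, -0.503, 0.001]
force: [-5.1, 3.2, 3.7]
width: 0.114
gripper_force: 20.5
```

```bash
python3 st.py
```

```text
[ 0.4625 -0.0658  0.0227] tooly -1.249 theta -0.06 w 0.11368339784614043 20.483357906341553 T [0.522 1.116 0.402] F [-5.11  3.16  3.68] q7 -0.48046956623514225 t 17.475
```

Torque climbs to 0.4 N m at angle 0 (ten times the friction): seated firmly. Now backing off a quarter turn.

Request:
{"method": "carry_out", "body": {
  "increments": [0,0,0,0,0,0,0,0,0,0,0,0.06,0,0,0,0,0,0.12,0,0,0,0,0,0.12,0,0,0,0,0,0.12,0,0,0,0,0,0.12,0,0,0,0,0,0.12,0,0,0,0,0,0.12,0,0,0,0,0,0.12,0,0,0,0,0,0.12,0,0,0,0,0,0.12,0,0,0,0,0,0.12,0,0,0,0,0,0.12,0,0,0,0,0,0.12,0,0,0,0,0,0.12,0,0,0,0,0,0.02,0,0,0,0,0,0,0,0,0,0,0,0,0,0,0,0,0,0]
}}

```text
clock: 19.85
position: [0.4631, -0.066, 0.0227]
ee_rot: [1.749, 2.609, 0.0]
force: [-0.1, 2.6, -3.1]
width: 0.105
gripper_force: 20.0
```

```bash
python3 st.py
python3 - <<'E'
from cell import vision
from h import *
c=vision.calibration("wrist"); im=vision.get_image("wrist")
u,v=proj(c,(.4625,-.066,.042)).round().astype(int)
a=cv2.resize(im[v-90:v+90,u-120:u+120,::-1],(400,300),interpolation=cv2.INTER_CUBIC)
s=cv2.resize(vision.get_image("scene")[:,:,::-1],(400,300),interpolation=cv2.INTER_AREA)
cv2.imwrite("pics/w6.png",np.hstack([a,s]))
E
```

```text
[ 0.4631 -0.066   0.0227] tooly 0.39 theta 1.579 w 0.10518359602850808 19.954572021961212 T [ 0.487  0.174 -0.042] F [-0.06  2.6  -3.1 ] q7 0.7006857972232513 t 19.85
```

View pics/w6.png

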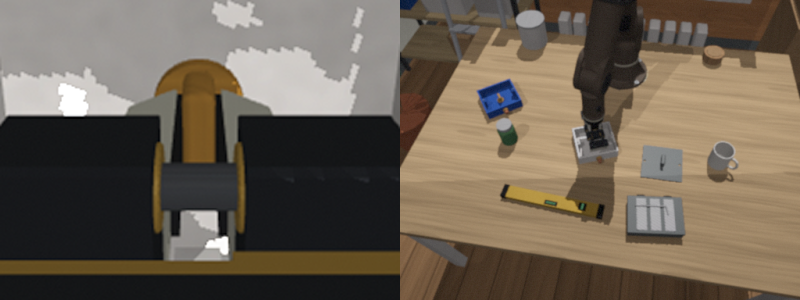

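The wing (200,130) is held straight between the pads at 1.58 rad. The cover lies flat at (662,163) and everything else is in place. Handing in.

```bash
python3 -c "
from cell import arm
print(arm.sign_off())"
```

```text
the job is handed in; nothing more can be done
None
```

The job is handed in, though no verdict came back: the cover lies flat on the counter with its handle up, and the thumbscrew was seated firmly, backed off to about 1.58 rad and is still held with a 20 N grip.

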